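# Flip up the tab and open the vent cap of the finishing-oil can

### The arm

A 7-joint arm with a two-finger parallel gripper is mounted at the origin on the work surface. World frame = base frame: x ahead of the robot, y to its left, z up, the work surface at z = 0. Lengths are in m, angles in rad, forces in N, time in s.
With the tool pointing down it reaches from about 0.425 to 0.925 m from the base axis. Payload 6.8 kg.
Tool frame: the origin (TCP) lies on the front face of the gripper's body, between the roots of the fingers; the fingertips stand 73 mm ahead of it and the grasp point (between the pads) lies 54 mm ahead of it; z points along the fingers, y is the direction in which the jaws open and shut (so a half turn about z gives the same grasp; the last joint's range is limited). The gripper opens to 85 mm and grips with 20 to 120 N. Pads are 22 mm wide; open, the fingers measure 114 mm over their backs; the gripper's body (76 mm by 85 mm) begins 54 mm behind the grasp point. The pads swing forward as they close: fully open they stand 13 mm farther back than shut.
Start: joints at [1.177, 0.477, 0.022, 1.555, -0.011, 1.109, -0.083], TCP at [0.19, -0.648, 0.304] pointing down, gripper open.
Joint ranges: [-2.96, 2.96], [-0.34, 2.1], [-1.41, 1.46], [0.24, 2.44], [-1.37, 4.51], [0.17, 1.92], [-2.96, 2.96]. Speed limits (rad/s): [2.39, 2.39, 3.14, 3.14, 3.14, 3.14, 3.14].

### API

Orientations are given as a rotation vector (axis times angle).
In Python, from bench import * gives the robot as it stands.
- The arm moves only by the tool jog_arm, never from a script. Its argument "plan" is a list of rows, each a list of 2 entries, a list of its own where there are three numbers: the shift along the world's x, y, z in cm, then the turn about the world's z in rad. In form: [[[tx, ty, tz], twist], ...]. A call has 1 to 12 rows; each row shifts and turns the commanded pose from where the row before left it; what a row does not reach is not made up. A row lasts 1/10 s, in which the tool goes at most 50 mm and 8.59 degrees, less where a joint would pass 70% of its speed; a pose out of reach is approached as far as the arm can. A call is refused whole if a number of a shift passes 5 or a number of a turn 0.15, either way. A call with a gripper value outside its range is refused whole. "hand" is the finger opening in cm, from 0 to 8.54, set as the call begins (left out, the last holds). The fingers move at their own pace and stop on an object; "grip_force" is the grip in N (left out, the last holds). Time passes only in rows, so rows that do not move let the fingers close. It gives the time, the measured TCP pose, the force and the opening at its end, in the units of the state.
- get_obs(): the state, without advancing time (a new reading comes with each control period).
- grab_frame(name): name is "scene" or "top"; returns the picture (400x640x3 uint8, red, green, blue); there is no depth.
- get_calibration(name): a dict with "intrinsics" (3x3 intrinsics, pixels), "xyz" and "orientation" of the camera in the world. Camera axes: x right, y down, z forward; pixel columns grow to the right and rows downward; lengths in m; the calibration is good to about 2 mm. A picture is of the moment at which its call begins. get_calibration takes no time and is no camera call.
- hand_in(): hands the job in, once; it reports no verdict.
The state is a dict: "clock": time; "joints": joint angles; "qvel": joint speeds; "tau": joint torques, N m; "tcp_pos": TCP position; "orientation": TCP orientation; "contact_force": force on the tool from outside, world axes, zero at the start; "moment": the same for the moment, N m; "grip_width": finger opening in m.
Only numpy, scipy, OpenCV 4.12 (cv2) and the standard library are available. Lean on these libraries where they do the work, as an engineer would, in place of code of your own. Each camera call takes 0.05 s, during which the arm holds its last target. There are 200 camera calls.

### The job

Open the black screw cap on the green oil can: first flip its orange hinged tab up until it stands upright, then use the standing tab to unscrew the cap anticlockwise (seen from above) until you feel it come up firmly against its end stop, without crushing the tab or forcing the cap past the stop. The cap stays captive on the can; let go and leave it open with the tab standing, and leave the bottle, tub and sanding block where they are.

Things in the scene. Friction and masses are not known exactly. Their poses are not given: they have to be found in the camera images.
- canister: Green rectangular oil can with paper patches, 120 x 90 mm, 130 mm high, fixed to the bench in a low wooden cradle (150 x 120 mm, 30 mm high). Origin: centre of the underside on the bench, z up, x along the 120 mm side. A bare steel guard collar, 84 mm outside and 74 mm inside diameter, stands on the middle of its top up to 148 mm above the bench; the cap sits inside it.
- cap: Round black screw cap, 68 mm diameter, sunk in the steel collar so that its rim cannot be gripped. Origin: centre of its flat top, on the vertical screw axis; z up; x points the way the folded tab lies, y along the tab's hinge. Screwed right in, its top is flush with the collar. Unscrews anticlockwise seen from above (+z). Cap and tab are plastic: grip with 15 to 40 N; all finger forces together must stay below 110 N.
- cap_thread (a point): Point on the screw axis 10 mm under the cap's top. Turning takes about 0.2 N m and lifts the cap 2.5 mm per radian. Its drive is springy: let go, the cap turns back by about 0.13 rad. 1.4 to 2.2 rad from its start (it starts part-way, unseen) the thread meets an end stop; turned on, resistance climbs by 1.5 N m per radian; 0.45 rad past the stop breaks it. Mostly takes two grasps.
- tab (a joint): Hinge angle of the orange tab: 0 folded flat on the cap, 1.57 upright (hard stop). Stiff friction hinge (0.1 N m), stays where it is left. The hinge axis runs along the cap's y, 6 mm above the cap's top, crossing the screw axis.
- tab_grip (a point): Middle of the orange tab's thickness and width, 32 mm from its hinge axis, a place to pinch it across its width; x to its free end, y along the hinge. The tab is a bar 24 mm wide, 10 mm thick. Folded it lies 1 to 11 mm above the cap's top and reaches 45 mm out from the screw axis; upright it stands centred on that axis, 51 mm above the cap's top, its wide faces looking along the cap's x.
- tab_tip (a point): Middle of the free end of the orange tab, 45 mm from its hinge axis.
- glue_bottle_mid (a point): White glue bottle, 58 mm diameter, 140 mm high, standing upright, loose; its centre, 70 mm above its underside. A bystander.
- putty_tub_mid (a point): Tub with a red lid, 86 mm diameter, 80 mm high, loose; its centre, 40 mm above its underside. A bystander.
- sanding_block_mid (a point): Wooden sanding block with a cork sole, 110 x 60 x 36 mm, lying flat, loose; its centre. A bystander.
Things that resemble listed ones, but are neither listed nor needed, are in the scene too. Of the things that look like the canister, the smallest one is meant.

How it is judged:
By the outcome, as a careful person would: the job done as asked, in the order asked, and still so for the second after the job is handed in, with the robot touching nothing.
It also fails if it takes over 72 s, if anything falls off the work surface, if the arm or the gripper's body presses on something with over 40 N, if the wrist force passes 120 N, or if a joint passes its speed limit or range.

## Working session

There is one attempt and no reset: what is moved stays moved. The work goes in short steps, Python scripts to look and compute and a tool call to move; the robot and the scene stay as the last step left them, time stands still between calls to the robot, and variables do not carry over. Pictures are saved under pics/ and viewed, about 8 in all and at most 12, crops included, and the job is handed in when it is done.

Besides the shell and the picture viewer there is one more tool, called after "Request:" by a JSON object that holds its "method" and its "body". jog_arm: Moves the arm, as the interface text tells. Its arguments: {"type":"object","properties":{"plan":{"type":"array","items":{"type":"array"}},"hand":{"type":"number"},"grip_force":{"type":"number"}},"required":["plan"]}

```bash
mkdir -p pics; ls; python3 - <<'E'
from bench import *
import cv2
for n in("scene","top"):
    cv2.imwrite(f"pics/{n}0.png",grab_frame(n)[:,:,::-1]); print(n,get_calibration(n))
print(get_obs())
E
```

```text
pics
scene {'intrinsics': array([[482.74827949,   0.        , 316.86515297],
       [  0.        , 482.74827949, 197.5268134 ],
       [  0.        ,   0.        ,   1.        ]]), 'xyz': array([1.06101818, 0.41454687, 0.76555261]), 'orientation': array([-1.21130725, -2.33076696,  0.98365255])}
top {'intrinsics': array([[502.01192972,   0.        , 312.68542456],
       [  0.        , 502.01192972, 199.36389412],
       [  0.        ,   0.        ,   1.        ]]), 'xyz': array([0.40131401, 0.00690537, 1.10942382]), 'orientation': array([-2.13388338,  2.18910766, -0.14392691])}
{'clock': 0.1, 'joints': array([ 1.17688987,  0.4777243 ,  0.02236254,  1.55635609, -0.01149229,
        1.10928222, -0.08309032]), 'qvel': array([-0.00050649, -0.00220805, -0.0007307 , -0.00173772,  0.00021798,
        0.00028372, -0.00045778]), 'tau': array([ 4.17096686e-03, -5.97762823e+01,  1.61347635e+00, -2.81958854e+01,
        1.27774570e-02,  4.97125482e-03,  1.44428947e-05]), 'tcp_pos': array([ 0.19017233, -0.64722735,  0.30301714]), 'orientation': array([-3.10798235e+00, -4.47213428e-01,  5.76279764e-04]), 'contact_force': array([-0.16666579,  0.69690553,  0.13688394]), 'moment': array([ 0.00577017,  0.01735086, -0.00747804]), 'grip_width': 0.08542664003348735}
```

View pics/scene0.png

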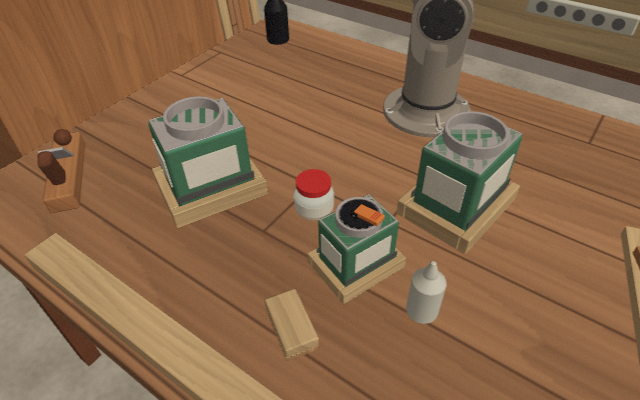

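View pics/top0.png

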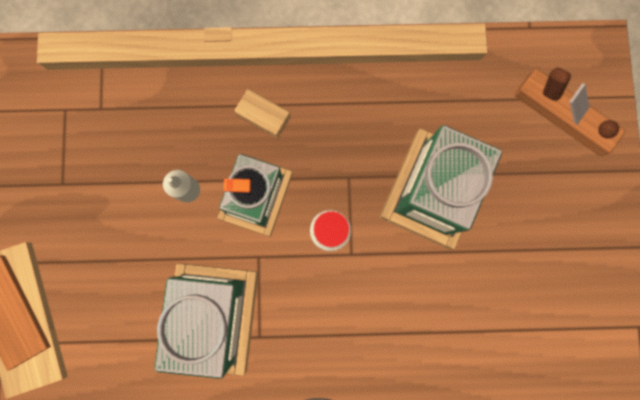

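Candidates for the can: top (248,188), scene (358,240), small, black cap and orange tab; large cans at top (458,178) and (192,328) with open collars. The small one is meant. Next, a close crop and measurements.

```bash
cat > h.py <<'E'
from bench import *
import cv2, numpy as np
from scipy.spatial.transform import Rotation as R
def ray(n,uv,z):
    c=get_calibration(n);K=c["intrinsics"]
    d=R.from_rotvec(c["orientation"]).as_matrix()@np.linalg.solve(K,[uv[0],uv[1],1.])
    return c["xyz"]+d*(z-c["xyz"][2])/d[2]
def proj(n,p):
    c=get_calibration(n);q=R.from_rotvec(c["orientation"]).as_matrix().T@(np.asarray(p)-c["xyz"])
    q=c["intrinsics"]@q; return q[:2]/q[2]
def orange(n,img):
    h=cv2.cvtColor(img,cv2.COLOR_RGB2HSV)
    m=cv2.inRange(h,(5,180,150),(16,255,255))
    k,l,s,c=cv2.connectedComponentsWithStats(m)
    i=1+np.argmax(s[1:,4]); return (l==i).astype(np.uint8),c[i],s[i]
def fcrop(n,img,c,w,name,f=5):
    u,v=map(int,c); cv2.imwrite(name,cv2.resize(img[v-w:v+w,u-w:u+w,::-1],None,fx=f,fy=f,interpolation=cv2.INTER_CUBIC))
E
python3 - <<'E'
from h import *
for n,z in(("top",.159),("scene",.159)):
    g=grab_frame(n); m,c,s=orange(n,g); 
    box=cv2.minAreaRect(cv2.findContours(m,0,2)[0][0]); print(n,c,s,box)
    for p in cv2.boxPoints(box): print(ray(n,p,z).round(4))
    roi=np.zeros(m.shape,np.uint8); u,v=map(int,c); roi[v-30:v+30,u-30:u+30]=1
    b=((g.max(2)<45)&(roi>0)).astype(np.uint8)
    k,l,st,cc=cv2.connectedComponentsWithStats(b); i=1+np.argmax(st[1:,4]); print("black",st[i],cc[i])
    e=cv2.minEnclosingCircle(np.argwhere(l==i)[:,::-1].astype(np.float32)); print(e, ray(n,e[0],.148))
    fcrop(n,g,c,40,f"pics/c_{n}.png",5)
a=cv2.imread("pics/c_top.png");b=cv2.imread("pics/c_scene.png");cv2.imwrite("pics/c.png",cv2.hconcat([a,b]))
E
```

```text
top [236.73374613 184.90712074] [224 179  26  13 323] ((236.5, 185.0), (12.0, 25.0), 90.0)
[0.5631 0.1655 0.159 ]
[0.5619 0.1177 0.159 ]
[0.5387 0.1179 0.159 ]
[0.5399 0.1656 0.159 ]
black [238 171  27  31 362] [253.4281768  185.54972376]
((248.8306427001953, 186.02420043945312), 15.735718727111816) [0.55001629 0.11940249 0.148     ]
scene [369.0952381  213.65934066] [354 205  30  21 273] ((368.9483642578125, 213.46803283691406), (28.018260955810547, 12.1871337890625), 31.759479522705078)
[0.5627 0.1222 0.159 ]
[0.535 0.118 0.159]
[0.5422 0.1703 0.159 ]
[0.5689 0.1734 0.159 ]
black [340 200  37  29 535] [354.29906542 213.85607477]
((358.16900634765625, 213.04225158691406), 18.283536911010742) [0.55294496 0.12545944 0.148     ]
```

View pics/c.png

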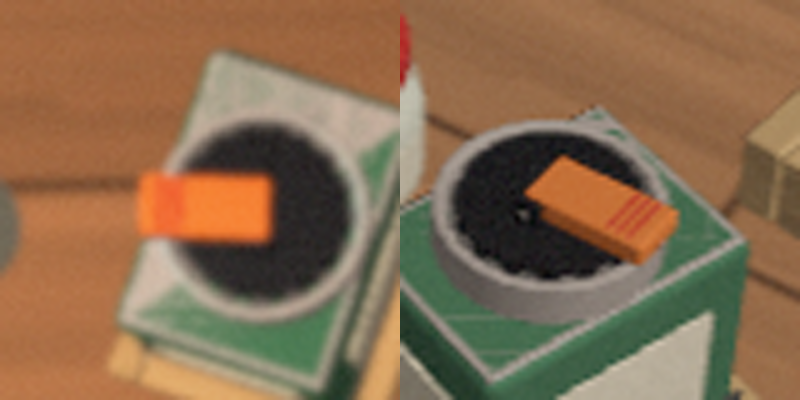

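Crops show the small can: black cap in a steel collar, orange tab folded pointing left in the top view (+y), tab spanning u 223.6..250.6, v 178.4..192.6. I'll refine its pose by fitting a box to both views.

```bash
cat >> h.py <<'E'
def softmask(n,img):
    # orange-ness by saturation-weighted colour, upsampled x8
    f=img.astype(float); s=np.clip((f[:,:,0]-f[:,:,2]-110)/80,0,1)*(f[:,:,0]>150)
    return s
def tabcorners(x,y,yaw,th,zt):
    # th: tab angle; hinge 6mm above cap top zt
    P=[]
    for l in(-.005,.045):
        for w in(-.012,.012):
            for t in(-.005,.005):
                X=l*np.cos(th)-t*np.sin(th); Z=l*np.sin(th)+t*np.cos(th)
                P.append([x+X*np.cos(yaw)-w*np.sin(yaw),y+X*np.sin(yaw)+w*np.cos(yaw),zt+.006+Z])
    return P
def rend(n,P):
    q=np.array([proj(n,p) for p in P]); S=8
    h=cv2.convexHull((((q+.5)*S-.5)*16).round().astype(np.int32))
    m=np.zeros((400*S,640*S),np.uint8); cv2.fillConvexPoly(m,h,255,shift=4)
    return cv2.resize(m,(640,400),interpolation=cv2.INTER_AREA)/255.
E
python3 - <<'E'
from h import *
from scipy.optimize import minimize
M={}
for n in("top","scene"):
    s=softmask(n,grab_frame(n)); k=(cv2.dilate(orange(n,grab_frame(n))[0],np.ones((7,7)))>0); M[n]=s*k; print(n,M[n].sum())
def cost(p,ns): return sum(((rend(n,tabcorners(p[0],p[1],p[2],0,p[3]))-M[n])**2).sum() for n in ns)
x0=np.array([.551,.122,1.53,.15]); sim=np.vstack([x0]+[x0+d for d in np.diag([.004,.004,.1,.005])])
for ns in(("top","scene"),("top",),("scene",)):
    r=minimize(cost,x0,args=(ns,),method="Nelder-Mead",options=dict(initial_simplex=sim,maxfev=150,xatol=1e-4,fatol=.1)); print(ns,r.x.round(4),r.fun)
for n,uv,z in(("top",(178,183),.14),("top",(330,230),.08),("top",(262,112),.036),("top",(192,328),.2),("top",(458,178),.2)): print(ray(n,uv,z).round(3))
E
```

```text
top 300.5625
scene 106.23749999999998
('top', 'scene') [0.5503 0.1232 1.4923 0.1488] 264.6387803969627Traceback (most recent call last):
  File "<stdin>", line 9, in <module>
    res = _minimize_neldermead(fun, x0, args, callback, bounds=bounds,
                               **options)
    fxr = func(xr)
    fx = function(np.copy(x), *(wrapper_args + args))
  File "<stdin>", line 6, in cost
  File "<stdin>", line 6, in <genexpr>
  File "h.py", line 32, in rend
    q=np.array([proj(n,p) for p in P]); S=8
                ~~~~^^^^^
  File "h.py", line 9, in proj
    c=get_calibration(n);q=R.from_rotvec(c["orientation"]).as_matrix().T@(np.asarray(p)-c["xyz"])
ValueError: time passes only in moves, steps and waits
```

```bash
python3 - <<'E'
s=open('h.py').read()
s=s.replace('def ray','CAL={n:get_calibration(n) for n in("top","scene")}\ndef ray',1).replace('c=get_calibration(n)','c=CAL[n]')
a=s.index("s=np.clip"); b=s.index("\n",a)
s=s[:a]+"r=(f[:,:,0]-f[:,:,2])/(f[:,:,0]+1); s=np.clip((r-.65)/.12,0,1)*np.clip((f[:,:,0]-70)/60,0,1)"+s[b:]
open('h.py','w').write(s)
E
cat > fit.py <<'E'
from h import *
from scipy.optimize import minimize
def masks():
    M={}
    for n in("top","scene"):
        g=grab_frame(n); k=cv2.dilate(orange(n,g)[0],np.ones((7,7)))>0; M[n]=softmask(n,g)*k
    return M
def fit(M,x0,model,d,ns=("top","scene")):
    cost=lambda p:sum(((rend(n,model(p))-M[n])**2).sum() for n in ns)
    sim=np.vstack([x0]+[x0+e for e in np.diag(d)])
    r=minimize(cost,x0,method="Nelder-Mead",options=dict(initial_simplex=sim,maxfev=140,xatol=1e-4,fatol=.1)); return r.x.round(4),round(r.fun,1)
E
python3 - <<'E'
from fit import *
M=masks(); print({n:M[n].sum() for n in M})
x0=np.array([.5503,.123,1.5,.149])
md=lambda p:tabcorners(p[0],p[1],p[2],0,p[3])
for ns in(("top","scene"),("top",),("scene",)): print(ns,fit(M,x0,md,[.004,.004,.1,.005],ns))
for n,uv,z in(("top",(178,183),.14),("top",(330,230),.08),("top",(262,112),.036),("top",(192,328),.2),("top",(458,178),.2)): print(ray(n,uv,z).round(3))
E
```

```text
{'top': np.float64(325.66569105073717), 'scene': np.float64(213.8613482225787)}
('top', 'scene') (array([0.5506, 0.1224, 1.52  , 0.1486]), np.float64(139.6))
('top',) (array([0.5561, 0.1264, 1.5123, 0.1145]), np.float64(11.1))
('scene',) (array([0.5504, 0.1237, 1.5319, 0.1495]), np.float64(120.3))
[0.561 0.258 0.14 ]
[ 0.465 -0.038  0.08 ]
[0.731 0.102 0.036]
[0.291 0.216 0.2  ]
[ 0.547 -0.271  0.2  ]
```

Request:
{"method": "jog_arm", "body": {"plan": [[[0,0,5],0],[[0,0,5],0],[[3.6,4,0],0.1],[[3.6,4,0],0.1],[[3.6,4,0],0.1],[[3.6,4,0],0.1],[[3.6,4,0],0.1],[[3.6,4,0],0.1],[[3.6,4,0],0.1],[[3.6,4,0],0.1],[[3.6,4,0],0.1],[[3.6,4,0],0.1]], "hand": 4.5, "grip_force": 20}}

```text
clock: 1.7
tcp_pos: [0.5258, -0.2744, 0.4043]
orientation: [2.51, 1.888, 0.0]
contact_force: [0.4, -0.6, 0.0]
grip_width: 0.0451
```

Request:
{"method": "jog_arm", "body": {"plan": [[[0,4,0],0.02],[[0,4,0],0.02],[[0,4,0],0.02],[[0,4,0],0.02],[[0,4,0],0.02],[[0,4,0],0.02],[[0,4,0],0.02],[[0,4,0],0.02],[[0,4,0],0.02],[[0,4,0],0.02],[[0,0,0],0.02],[[0,0,0],0]]}}

```text
clock: 2.9
tcp_pos: [0.5246, 0.1248, 0.404]
orientation: [2.29, 2.151, -0.0]
contact_force: [-0.1, -1.3, -0.3]
grip_width: 0.045
```

Request:
{"method": "jog_arm", "body": {"plan": [[[2.7,3.0,0],0.012],[[0,0,-3],0],[[0,0,-3],0],[[0,0,-3],0],[[0,0,-3],0],[[0,0,-3],0],[[0,0,-1],0],[[0,0,0],0],[[0,0,0],0]], "hand": 3.6}}

```text
clock: 3.8
tcp_pos: [0.5526, 0.1536, 0.2451]
orientation: [2.28, 2.16, 0.002]
contact_force: [-0.5, 0.4, 0.3]
grip_width: 0.0359
```

```bash
python3 - <<'E'
from h import *
o=get_obs(); print(o["joints"].round(3),o["tcp_pos"].round(4),o["contact_force"].round(2),o["moment"].round(3))
gs=[grab_frame(n) for n in("top","scene")]
fcrop("top",gs[0],(237,186),40,"pics/a.png"); fcrop("scene",gs[1],(366,200),40,"pics/b.png")
cv2.imwrite("pics/d.png",cv2.hconcat([cv2.imread("pics/a.png"),cv2.imread("pics/b.png")]))
E
```

```text
[ 0.089  0.441 -0.602  1.83   0.299  0.961 -0.696] [0.5526 0.1536 0.2451] [-0.46  0.43  0.28] [0.056 0.03  0.007]
```

View pics/d.png

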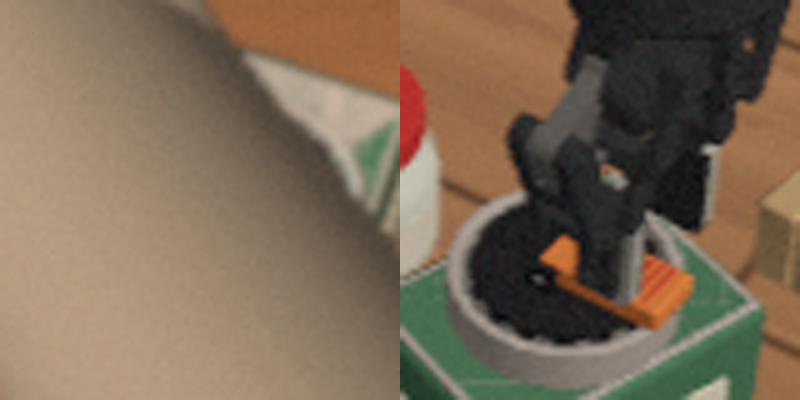

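Request:
{"method": "jog_arm", "body": {"plan": [[[0,0.05,-1],0],[[0,0,-1],0],[[0,0,0],0],[[0,0,0],0]], "hand": 3.2}}

```text
clock: 4.3
tcp_pos: [0.5515, 0.1545, 0.2234]
orientation: [-2.279, -2.162, 0.001]
contact_force: [0.1, -0.2, -0.3]
grip_width: 0.0319
```

Request:
{"method": "jog_arm", "body": {"plan": [[[0,0,-0.2],0],[[0,0,0],0]]}}

```text
clock: 4.5
tcp_pos: [0.5518, 0.1546, 0.2219]
orientation: [2.279, 2.162, 0.0]
contact_force: [-0.3, -0.3, 0.3]
grip_width: 0.0321
```

Request:
{"method": "jog_arm", "body": {"plan": [[[0,0,-0.2],0],[[0,0,0],0]]}}

```text
clock: 4.7
tcp_pos: [0.5521, 0.1548, 0.2209]
orientation: [2.279, 2.161, 0.001]
contact_force: [-2.9, -0.6, 7.7]
grip_width: 0.0322
```

Request:
{"method": "jog_arm", "body": {"plan": [[[0,0,0.2],0],[[0,0,0],0],[[0,0,0],0],[[0,0,0],0],[[0,0,0],0]], "hand": 1.5, "grip_force": 25}}

```text
clock: 5.2
tcp_pos: [0.5524, 0.1548, 0.2223]
orientation: [2.279, 2.162, 0.003]
contact_force: [1.9, 0.9, 1.9]
grip_width: 0.0233
```

Request:
{"method": "jog_arm", "body": {"plan": [[[0,-0.03,0.42],0],[[0,-0.08,0.41],0],[[0,-0.13,0.4],0],[[-0.01,-0.19,0.37],0],[[0,0,0],0]]}}

```text
clock: 5.7
tcp_pos: [0.5518, 0.1495, 0.237]
orientation: [-2.28, -2.161, 0.001]
contact_force: [6.0, 0.9, -7.5]
grip_width: 0.0231
```

```bash
python3 - <<'E'
from fit import *
o=get_obs(); print(o["tcp_pos"].round(4),o["contact_force"].round(2),o["moment"].round(3),o["grip_width"])
g=grab_frame("scene"); fcrop("scene",g,(366,200),50,"pics/e.png")
E
```

```text
[0.5518 0.1495 0.237 ] [ 5.98  0.88 -7.45] [ 0.322 -1.365  0.162] 0.023107470035291372
```

View pics/e.png

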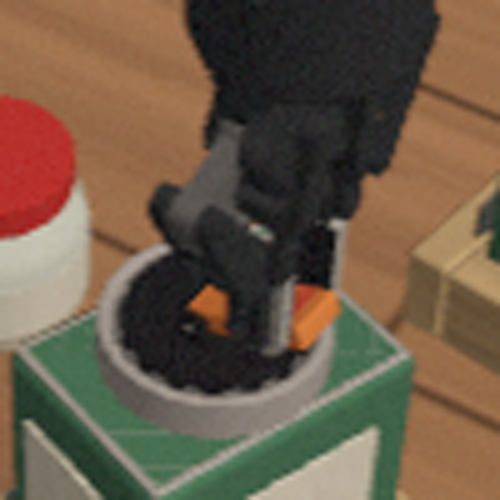

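Request:
{"method": "jog_arm", "body": {"plan": [[[0.03,-0.23,0.35],0],[[0.03,-0.28,0.31],0],[[0,-0.31,0.27],0],[[-0.02,-0.35,0.23],0],[[0,0,0],0]]}}

```text
clock: 6.25
tcp_pos: [0.5514, 0.139, 0.2488]
orientation: [-2.278, -2.161, 0.001]
contact_force: [2.2, 4.2, -5.3]
grip_width: 0.0229
```

Request:
{"method": "jog_arm", "body": {"plan": [[[-0.02,-0.38,0.18],0],[[-0.02,-0.4,0.13],0],[[-0.02,-0.41,0.08],0],[[0,0,0],0]]}}

```text
clock: 6.65
tcp_pos: [0.5511, 0.1287, 0.2539]
orientation: [-2.277, -2.162, -0.004]
contact_force: [1.9, 6.4, 1.1]
grip_width: 0.0224
```

Request:
{"method": "jog_arm", "body": {"plan": [[[-0.02,-0.4,0.03],0],[[0,-0.2,0],0],[[0,0,0],0]]}}

```text
clock: 6.95
tcp_pos: [0.5513, 0.1233, 0.2549]
orientation: [-2.276, -2.163, -0.006]
contact_force: [0.5, 7.2, 3.6]
grip_width: 0.0221
```

```bash
python3 - <<'E'
from fit import *
o=get_obs(); print(o["joints"].round(3),o["tcp_pos"].round(4),o["contact_force"].round(2),o["moment"].round(3),o["grip_width"])
g=grab_frame("scene"); fcrop("scene",g,(366,200),50,"pics/f.png")
E
```

```text
[ 0.149  0.415 -0.606  1.841  0.279  0.968 -0.628] [0.5513 0.1233 0.2549] [0.52 7.24 3.63] [ 1.617 -0.207  0.034] 0.022089573949872026
```

View pics/f.png

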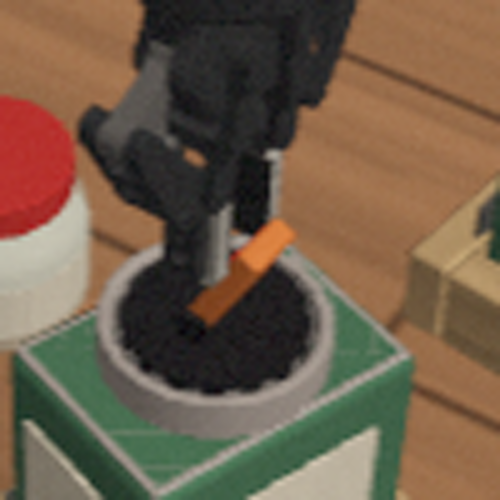

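The tab slipped out of the pinch at roughly 50° (visible in the crop at (245,275)). I'll release, go round to the outer side, and push it upright with closed fingers.

Request:
{"method": "jog_arm", "body": {"plan": [[[0,0,0],0],[[0,0,0],0],[[0,0,3],0],[[0,0,3],0],[[0,3,0],0],[[0,3,0],0],[[0,0,0],0]], "hand": 4}}

```text
clock: 7.7
tcp_pos: [0.55, 0.1845, 0.3139]
orientation: [-2.273, -2.166, -0.001]
contact_force: [0.3, 0.8, -0.7]
grip_width: 0.0403
```

Request:
{"method": "jog_arm", "body": {"plan": [[[0,0,0],0],[[0,0,0],0],[[0,0,-3],0],[[0,0,-2],0],[[0,0,-2],0],[[0,0,0],0]], "hand": 0, "grip_force": 20}}

```text
clock: 8.3
tcp_pos: [0.5501, 0.1781, 0.2408]
orientation: [-2.281, -2.158, 0.009]
contact_force: [-1.3, 0.5, -0.2]
grip_width: -0.0001
```

Request:
{"method": "jog_arm", "body": {"plan": [[[0,-0.6,0],0],[[0,-0.6,0],0],[[0,-0.6,0],0],[[0,-0.6,0],0],[[0,-0.6,0],0],[[0,0,0],0]]}}

```text
clock: 8.9
tcp_pos: [0.5518, 0.1506, 0.2446]
orientation: [2.28, 2.161, 0.003]
contact_force: [0.4, 3.1, 2.2]
grip_width: 0.0001
```

Request:
{"method": "jog_arm", "body": {"plan": [[[0,-0.4,0],0],[[0,-0.3,0],0],[[0,0,0],0]]}}

```text
clock: 9.2
tcp_pos: [0.5513, 0.143, 0.2435]
orientation: [2.28, 2.161, -0.001]
contact_force: [0.6, 2.6, 1.5]
grip_width: -0.0004
```

Request:
{"method": "jog_arm", "body": {"plan": [[[0,-0.2,0],0],[[0,-0.1,0],0],[[0,0,0],0]]}}

```text
clock: 9.5
tcp_pos: [0.5512, 0.1403, 0.2435]
orientation: [-2.28, -2.162, 0.001]
contact_force: [-0.4, 2.3, 1.7]
grip_width: -0.0
```

Request:
{"method": "jog_arm", "body": {"plan": [[[0,-0.1,0],0],[[0,0,0],0]]}}

```text
clock: 9.7
tcp_pos: [0.5513, 0.1395, 0.2437]
orientation: [-2.28, -2.162, 0.0]
contact_force: [0.3, 3.0, 1.6]
grip_width: -0.0002
```

Request:
{"method": "jog_arm", "body": {"plan": [[[0,-0.15,0],0],[[0,0,0],0]]}}

```text
clock: 9.9
tcp_pos: [0.5512, 0.1385, 0.2438]
orientation: [-2.279, -2.162, -0.001]
contact_force: [0.5, 3.7, 2.2]
grip_width: -0.0001
```

Request:
{"method": "jog_arm", "body": {"plan": [[[0,-0.15,0],0],[[0,0,0],0]]}}

```text
clock: 10.1
tcp_pos: [0.5512, 0.1379, 0.2439]
orientation: [-2.278, -2.162, -0.003]
contact_force: [-0.3, 7.0, 0.8]
grip_width: -0.0001
```

Request:
{"method": "jog_arm", "body": {"plan": [[[0,-0.1,0],0],[[0,0,0],0]]}}

```text
clock: 10.3
tcp_pos: [0.5511, 0.1375, 0.2439]
orientation: [-2.277, -2.162, -0.004]
contact_force: [-0.3, 7.7, 0.9]
grip_width: -0.0001
```

Request:
{"method": "jog_arm", "body": {"plan": [[[0,2,0],0],[[0,2,0],0],[[0,0,4],0],[[0,0,4],0],[[0,0,0],0]]}}

```text
clock: 10.8
tcp_pos: [0.5533, 0.1759, 0.3286]
orientation: [2.277, 2.158, 0.01]
contact_force: [0.7, -0.0, 0.0]
grip_width: 0.0003
```

```bash
python3 - <<'E'
from fit import *
o=get_obs(); print(o["joints"].round(3),o["tcp_pos"].round(4),o["contact_force"].round(2),o["moment"].round(3))
M=masks(); print({n:M[n].sum() for n in M})
print(fit(M,np.array([.5505,.1225,1.52,1.5]),lambda p:tabcorners(p[0],p[1],p[2],p[3],.1487),[.003,.003,.08,.1],("scene",)))
g=grab_frame("scene"); fcrop("scene",g,(366,200),50,"pics/g.png",4)
E
```

```text
[ 0.088  0.365 -0.642  1.73   0.243  1.119 -0.681] [0.5533 0.1759 0.3286] [ 0.74 -0.04  0.04] [0.021 0.005 0.042]
{'top': np.float64(93.00660953766172), 'scene': np.float64(149.86727195347936)}
(array([0.5513, 0.1241, 1.7715, 1.5161]), np.float64(65.6))
```

View pics/g.png

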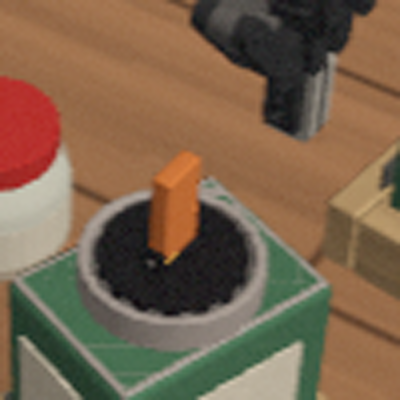

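Tab stands upright (crop (175,205)). Check its yaw more firmly.

```bash
python3 - <<'E'
from fit import *
M=masks()
for ns in(("scene",),("top",),("top","scene")):
  for y in(1.4,1.65,1.9):
    print(ns,y,fit(M,np.array([.551,.123]),lambda p:tabcorners(p[0],p[1],y,1.57,.1487),[.003,.003],ns))
a=grab_frame("top");fcrop("top",a,(245,186),25,"pics/i.png",12)
E
```

```text
('scene',) 1.4 (array([0.549 , 0.1249]), np.float64(122.5))
('scene',) 1.65 (array([0.5491, 0.1246]), np.float64(81.3))
('scene',) 1.9 (array([0.5513, 0.1249]), np.float64(75.7))
('top',) 1.4 (array([0.554 , 0.1216]), np.float64(48.1))
('top',) 1.65 (array([0.5541, 0.1212]), np.float64(37.8))
('top',) 1.9 (array([0.5549, 0.1208]), np.float64(30.3))
('top', 'scene') 1.4 (array([0.5511, 0.1227]), np.float64(180.5))
('top', 'scene') 1.65 (array([0.5505, 0.1232]), np.float64(155.8))
('top', 'scene') 1.9 (array([0.5514, 0.1229]), np.float64(143.2))
```

View pics/i.png

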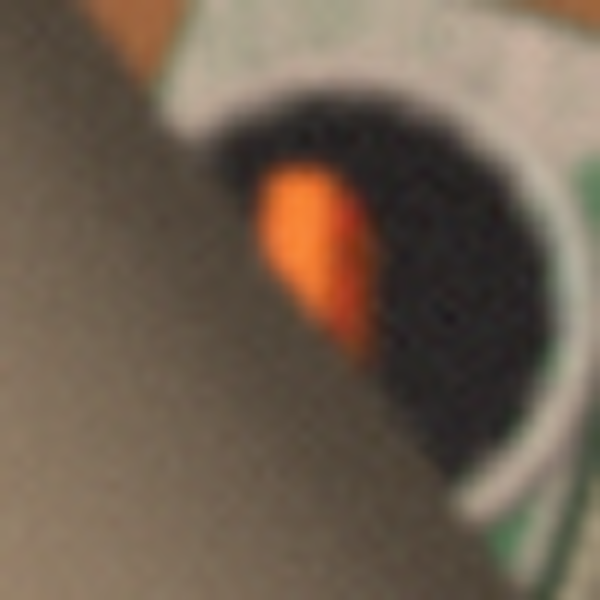

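Request:
{"method": "jog_arm", "body": {"plan": [[[0,0,0],0.1],[[-0.2,-2.6,0],0.1],[[0,-2.7,0],0],[[0,0,0],0],[[0,0,0],0]], "hand": 4.5}}

```text
clock: 11.6
tcp_pos: [0.5491, 0.1217, 0.3228]
orientation: [-2.054, -2.376, 0.002]
contact_force: [0.4, 0.8, -0.4]
grip_width: 0.0452
```

```bash
python3 - <<'E'
from h import *
o=get_obs(); print(o["joints"].round(3),o["tcp_pos"].round(4),o["orientation"],o["moment"].round(3))
E
```

```text
[ 0.208  0.349 -0.671  1.771  0.24   1.106 -0.397] [0.5491 0.1217 0.3228] [-2.05390629e+00 -2.37588415e+00  2.21274321e-03] [ 0.034 -0.001  0.005]
```

Request:
{"method": "jog_arm", "body": {"plan": [[[0.18,0.13,-2],0],[[0,0,-2],0],[[0,0,-2],0],[[0,0,-1.2],0],[[0,0,-1],0],[[0,0,0],0]]}}

```text
clock: 12.2
tcp_pos: [0.5505, 0.1242, 0.2405]
orientation: [-2.05, -2.378, 0.002]
contact_force: [0.1, 0.0, -0.5]
grip_width: 0.0451
```

Request:
{"method": "jog_arm", "body": {"plan": [[[0,0,0],0],[[0,0,0],0],[[0,0,0],0],[[0,0,0],0]], "hand": 1.5, "grip_force": 25}}

```text
clock: 12.6
tcp_pos: [0.5513, 0.1242, 0.2424]
orientation: [2.052, 2.378, 0.002]
contact_force: [-1.6, 0.4, 3.6]
grip_width: 0.024
```

```bash
cat > st.py <<'E'
from h import *
o=get_obs(); v=R.from_rotvec(o["orientation"]).as_matrix()[:,0]
print("yaw",np.arctan2(v[1],v[0]).round(3),"j7",o["joints"][6].round(2),o["tcp_pos"].round(4),"F",o["contact_force"].round(1),"M",o["moment"].round(3),"w",o["grip_width"].round(4),"qmarg",o["joints"].round(2),o["clock"])
E
python3 st.py
```

```text
Traceback (most recent call last):
  File "st.py", line 3, in <module>
    print("yaw",np.arctan2(v[1],v[0]).round(3),"j7",o["joints"][6].round(2),o["tcp_pos"].round(4),"F",o["contact_force"].round(1),"M",o["moment"].round(3),"w",o["grip_width"].round(4),"qmarg",o["joints"].round(2),o["clock"])
                                                                                                                                                               ^^^^^^^^^^^^^^^^^^^^^
AttributeError: 'float' object has no attribute 'round'
```

Request:
{"method": "jog_arm", "body": {"plan": [[[0,0,0],0],[[0,0,0.02],0.08],[[0,0,0.02],0.08],[[0,0,0.02],0.08],[[0,0,0],0]], "grip_force": 35}}

```text
clock: 13.1
tcp_pos: [0.5512, 0.1241, 0.2429]
orientation: [-1.751, -2.609, -0.001]
contact_force: [-1.7, 0.9, 4.6]
grip_width: 0.0237
```

```bash
sed -i 's/o\["grip_width"\].round(4)/round(float(o["grip_width"]),4)/' st.py; python3 st.py
```

```text
yaw 1.959 j7 -0.25 [0.5512 0.1241 0.2429] F [-1.7  0.9  4.6] M [ 0.073  0.553 -0.182] w 0.0237 qmarg [ 0.21  0.45 -0.69  1.85  0.35  0.97 -0.25] 13.1
```

Request:
{"method": "jog_arm", "body": {"plan": [[[0,0,0.04],0.1],[[0,0,0.03],0.1],[[0,0,0.03],0.1],[[0,0,0.03],0.1],[[0,0,0.02],0.1],[[0,0,0],0]]}}

```text
clock: 13.7
tcp_pos: [0.5509, 0.1239, 0.2442]
orientation: [-1.05, -2.96, 0.0]
contact_force: [-3.8, 0.2, 5.7]
grip_width: 0.024
```

```bash
python3 st.py
```

```text
yaw 2.46 j7 0.2 [0.5509 0.1239 0.2442] F [-3.8  0.2  5.7] M [-0.057  0.786 -0.229] w 0.024 qmarg [ 0.29  0.48 -0.81  1.84  0.41  0.99  0.2 ] 13.7
```

Request:
{"method": "jog_arm", "body": {"plan": [[[-0.02,0,0.06],0.1],[[-0.02,0,0.03],0.1],[[0,0,0.03],0.1],[[0,0,0.03],0.1],[[0,0,0],0]]}}

```text
clock: 14.2
tcp_pos: [0.5505, 0.1235, 0.2453]
orientation: [-0.444, -3.109, 0.0]
contact_force: [-2.4, -0.4, 4.2]
grip_width: 0.0241
```

```bash
python3 st.py
```

```text
yaw 2.858 j7 0.55 [0.5505 0.1235 0.2453] F [-2.4 -0.4  4.2] M [-0.232  0.623 -0.183] w 0.0241 qmarg [ 0.35  0.51 -0.9   1.84  0.46  1.02  0.55] 14.2
```

Request:
{"method": "jog_arm", "body": {"plan": [[[0,0,0.04],0.07],[[0,0,0.02],0.07],[[0,0,0.02],0.07],[[0,0,0],0]]}}

```text
clock: 14.6
tcp_pos: [0.5505, 0.1234, 0.2459]
orientation: [-0.12, -3.138, 0.001]
contact_force: [-2.6, -0.5, 3.1]
grip_width: 0.0238
```

```bash
python3 st.py
```

```text
yaw 3.065 j7 0.74 [0.5505 0.1234 0.2459] F [-2.6 -0.5  3.1] M [-0.357  0.598 -0.256] w 0.0238 qmarg [ 0.38  0.53 -0.94  1.83  0.49  1.03  0.74] 14.6
```

Request:
{"method": "jog_arm", "body": {"plan": [[[0,0,0.02],0.05],[[0,0,0.02],0.05],[[0,0,0],0]]}}

```text
clock: 14.9
tcp_pos: [0.5505, 0.1234, 0.2462]
orientation: [0.036, -3.14, 0.001]
contact_force: [-2.9, -2.4, 1.7]
grip_width: 0.0237
```

```bash
python3 st.py
```

```text
yaw -3.119 j7 0.82 [0.5505 0.1234 0.2462] F [-2.9 -2.4  1.7] M [-0.423  0.574 -0.189] w 0.0237 qmarg [ 0.4   0.54 -0.97  1.83  0.51  1.04  0.82] 14.9
```

Request:
{"method": "jog_arm", "body": {"plan": [[[0,0,0.01],0.06],[[0,0,0.01],0.06],[[0,0,0],0]]}}

```text
clock: 15.2
tcp_pos: [0.5505, 0.1233, 0.2465]
orientation: [0.224, -3.133, 0.001]
contact_force: [-2.9, -3.6, 2.6]
grip_width: 0.0236
```

```bash
python3 st.py
```

```text
yaw -2.999 j7 0.93 [0.5505 0.1233 0.2465] F [-2.9 -3.6  2.6] M [-0.692  0.69  -0.24 ] w 0.0236 qmarg [ 0.41  0.55 -0.99  1.83  0.53  1.05  0.93] 15.2
```

Request:
{"method": "jog_arm", "body": {"plan": [[[0,0,0.01],0.05],[[0,0,0.01],0.05],[[0,0,0],0]]}}

```text
clock: 15.5
tcp_pos: [0.5506, 0.1233, 0.2467]
orientation: [0.38, -3.118, 0.001]
contact_force: [-2.8, -4.3, 3.2]
grip_width: 0.0238
```

```bash
python3 st.py
```

```text
yaw -2.899 j7 1.02 [0.5506 0.1233 0.2467] F [-2.8 -4.3  3.2] M [-0.856  0.597 -0.209] w 0.0238 qmarg [ 0.43  0.56 -1.01  1.83  0.54  1.06  1.02] 15.5
```

Request:
{"method": "jog_arm", "body": {"plan": [[[-0.02,-0.04,0.02],0.05],[[0,0,0.02],0.05],[[0,0,0],0]]}}

```text
clock: 15.8
tcp_pos: [0.5505, 0.1231, 0.247]
orientation: [0.535, -3.095, 0.0]
contact_force: [-2.0, -3.3, 1.0]
grip_width: 0.024
```

```bash
python3 st.py
```

```text
yaw -2.799 j7 1.1 [0.5505 0.1231 0.247 ] F [-2.  -3.3  1. ] M [-0.731  0.534 -0.299] w 0.024 qmarg [ 0.44  0.57 -1.04  1.83  0.56  1.07  1.1 ] 15.8
```

Request:
{"method": "jog_arm", "body": {"plan": [[[0,0,0.02],0.05],[[0,0,0.02],0.05],[[0,0,0],0]]}}

```text
clock: 16.1
tcp_pos: [0.5505, 0.123, 0.2474]
orientation: [0.689, -3.064, 0.001]
contact_force: [-1.8, -3.6, 0.6]
grip_width: 0.0236
```

```bash
python3 st.py
```

```text
yaw -2.699 j7 1.19 [0.5505 0.123  0.2474] F [-1.8 -3.6  0.6] M [-0.787  0.406 -0.446] w 0.0236 qmarg [ 0.46  0.58 -1.06  1.83  0.57  1.08  1.19] 16.1
```

Request:
{"method": "jog_arm", "body": {"plan": [[[0,-0.02,0.01],0.05],[[0,0,0],0],[[0,0,0],0]]}}

```text
clock: 16.4
tcp_pos: [0.5505, 0.1229, 0.2476]
orientation: [0.766, -3.046, 0.0]
contact_force: [-1.6, -4.8, -1.6]
grip_width: 0.024
```

```bash
python3 st.py
```

```text
yaw -2.649 j7 1.23 [0.5505 0.1229 0.2476] F [-1.6 -4.8 -1.6] M [-0.767  0.334 -0.478] w 0.024 qmarg [ 0.46  0.59 -1.07  1.83  0.58  1.08  1.23] 16.4
```

Torque has climbed 0.20 → 0.48 N m at about 1.5 N m/rad, so the cap is firmly on the stop, about 0.2 rad past first contact. Releasing.

Request:
{"method": "jog_arm", "body": {"plan": [[[0,0,0],0],[[0,0,0],0],[[0,0,0],0],[[0,0,0],0],[[0,0,2],0],[[0,0,3],0],[[0,0,3],0],[[0,0,3],0],[[-3,-3,0],0],[[-4,-4,0],0],[[-4,-4,0],0],[[0,0,0],0]], "hand": 4.5}}

```text
clock: 17.6
tcp_pos: [0.4508, 0.0187, 0.3569]
orientation: [0.752, -3.046, 0.007]
contact_force: [-0.6, 0.0, -0.0]
grip_width: 0.0448
```

```bash
python3 st.py; python3 - <<'E'
from fit import *
M=masks()
md=lambda p:tabcorners(p[0],p[1],p[2],p[3],.154)
for y in(3.3,3.5,3.7): print(fit(M,np.array([.551,.123,y,1.5]),md,[.003,.003,.1,.1],("scene",)))
g=grab_frame("scene"); cv2.imwrite("pics/j.png",g[100:400,200:520,::-1].repeat(2,0).repeat(2,1)[:600])
E
```

```text
yaw -2.658 j7 1.62 [0.4508 0.0187 0.3569] F [-0.6  0.  -0. ] M [-0.038 -0.031  0.015] w 0.0448 qmarg [ 0.99  0.26 -1.32  1.94  0.28  1.16  1.62] 17.6
(array([0.5193, 0.1073, 3.665 , 2.3715]), np.float64(76.0))
(array([0.5194, 0.1071, 3.6741, 2.3678]), np.float64(76.0))
(array([0.5198, 0.1062, 3.6605, 2.3736]), np.float64(76.5))
```

View pics/j.png

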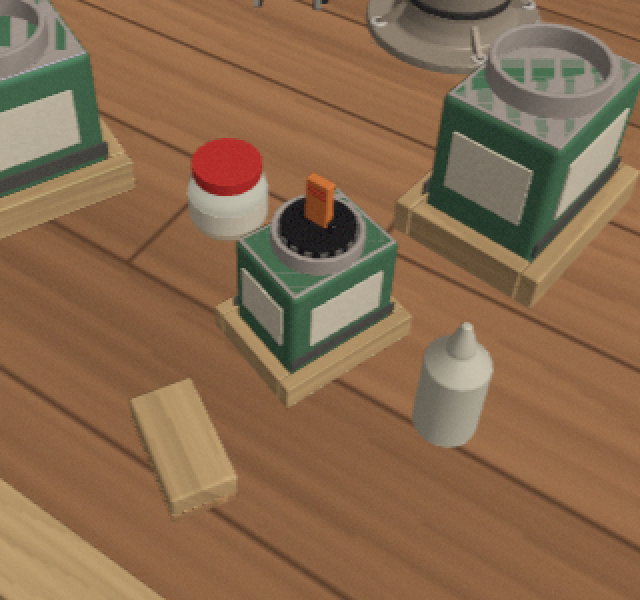

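The view shows the cap raised with the tab standing (320,200) and the tub, bottle and block in place. A constrained fit will give the tab angle.

```bash
python3 - <<'E'
from fit import *
M=masks(); print({n:round(M[n].sum()) for n in M})
for ns in(("scene",),("top",),("top","scene")):
  for z in(.151,.154): print(ns,z,fit(M,np.array([3.5,1.5]),lambda p:tabcorners(.5506,.1231,p[0],p[1],z),[.15,.1],ns))
g=grab_frame("top")
for n,u in(("bottle",(178,183)),("tub",(330,230)),("block",(262,112))): print(n,g[u[1],u[0]])
a=cv2.imread("pics/top0.png")[:,:,::-1].astype(int)
d=(abs(a-g).max(2)>40); print({n:int(d[v-30:v+30,u-30:u+30].sum()) for n,(u,v) in dict(b=(178,183),t=(330,230),s=(262,112)).items()})
fcrop("top",g,(246,186),40,"pics/k.png",6)
E
```

```text
{'top': 58, 'scene': 137}
('scene',) 0.151 (array([3.6807, 1.7198]), np.float64(172.2))
('scene',) 0.154 (array([3.6811, 1.7829]), np.float64(161.4))
('top',) 0.151 (array([2.9223, 1.5908]), np.float64(76.4))
('top',) 0.154 (array([2.9273, 1.5812]), np.float64(74.4))
('top', 'scene') 0.151 (array([3.681, 1.605]), np.float64(274.2))
('top', 'scene') 0.154 (array([3.6834, 1.6196]), np.float64(271.8))
bottle [112 105  86]
tub [125 109  89]
block [226 174 110]
{'b': 0, 't': 2661, 's': 0}
```

View pics/k.png

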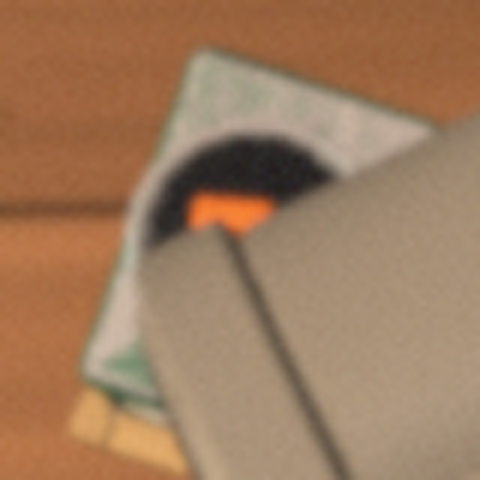

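```bash
python3 - <<'E'
from h import *
g=grab_frame("scene").astype(int); a=cv2.imread("pics/scene0.png")[:,:,::-1].astype(int)
d=(abs(a-g).max(2)>40); print({n:int(d[v-25:v+25,u-22:u+22].sum()) for n,(u,v) in dict(b=(426,295),t=(312,193),s=(292,323)).items()})
print(hand_in())
E
```

```text
{'b': 0, 't': 0, 's': 0}
the job is handed in; nothing more can be done
None
```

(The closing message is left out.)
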